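Refit the chip guard panel in its grooved posts

TASK

Take the amber chip guard panel off its leaning wooden rest and slide it down, upright, into the grooves of the two grey posts, pressing it firmly but without forcing past the spring rollers until its bottom edge sits fully home on the sill. Let go and leave the chuck key, oil tin, tray and steel blank where they are.

Things in the scene. Friction and masses are not known exactly. Their poses are not given: they have to be found in the camera images.
- panel: Chip guard: flat rigid amber panel, black top strip and side edges, 8 mm thick (its x), 170 mm long (y), 130 mm high (z), about 0.2 kg. Origin at the middle of its bottom edge; z points to the middle of the top edge. Starts in the rest, leaning 25 degrees from upright. Either way round will do.
- rest: Fixed wooden rest, 150 x 200 mm. The panel stands on its ledge (12 mm lip), bottom edge 30 mm above the bench, top leaning towards the rest's -x; the back board on that side reaches 70 mm up the panel, its upper 60 mm is free on both faces. Origin on the bench below the middle of the panel's bottom edge; y along the panel, z up.
- frame: Fixed guard frame: cream base 150 x 240 x 12 mm, two grey grooved posts (tops 107 mm above the bench) and, on the +x side, a blue clamp with a steel bar, 61 mm high. Origin on the bench; y from post to post, x square to the fitted panel, z up. The pair of posts is clamped up to 4 mm to either side of the origin along x; how far is not reported and must be felt.
- mouth (a point): Nominal centre of the slot at the top of the posts, 107 mm above the bench, axes as the frame's; the real one lies up to 4 mm off along x. The grooves face each other, each 10.5 mm wide (x), 10 mm deep (y), cheeks 6 mm, no lead-in; 174 mm between groove bottoms, 154 mm clear between the posts.
- sill (a point): Nominal centre of the slot on the sill, 12 mm above the bench (real one up to 4 mm off along x): the panel's bottom edge must sit on the sill. In each groove, 50 mm above the sill, a spring brass roller pokes 3 mm out of the +x wall: the panel needs roughly 5 to 20 N of push to pass and does not drop in by itself.
- chuck_key: Bystander: steel T-handled chuck key lying on the bench, 100 x 110 mm, 18 mm high; origin underneath its shaft.
- oil_tin: Bystander: closed tin with a red band, 60 mm across, 75 mm high, origin at the centre of its underside.
- insert_tray: Bystander: open red tray 90 x 120 x 35 mm, origin at the centre of its underside.
- steel_blank: Bystander: upright steel round 50 mm across, 50 mm high, origin at the centre of its underside.
There are look-alikes about, which are no part of the job. Leave any blue or white look-alike of the panel alone.

How it is judged (in metres and radians):
On the way, in this order (a step that is already met when the one before it is completed fails the run):
1. the panel is lifted off the rest (height (world z) of panel above 0.06 m and contact force between panel and rest below 0.05 N), for 0.1 s.
2. the panel's bottom edge has entered the grooves of both posts (z of panel in the frame of sill below 0.088 m and angle between the z axis of panel and the z axis of sill, either way round below 0.08 rad and angle between the y axis of panel and the y axis of sill, either way round below 0.05 rad and x of panel in the frame of sill between -0.007 and 0.007 m and y of panel in the frame of sill between -0.004 and 0.004 m), for 0.05 s.
At the end, for the whole second after the job is handed in: The panel stands upright (within 2.3 degrees) in the grooves of both posts, its bottom edge within 2.5 mm of the sill's height, within 7 mm across and 4 mm along of the nominal sill point, released and at rest (z of panel in the frame of sill between -0.0025 and 0.0025 m and angle between the z axis of panel and the z axis of sill, either way round below 0.04 rad and angle between the y axis of panel and the y axis of sill, either way round below 0.04 rad and linear speed of panel below 0.01 m/s and x of panel in the frame of sill between -0.007 and 0.007 m and y of panel in the frame of sill between -0.004 and 0.004 m); the robot touches nothing.
It fails at once if the panel is forced: contact forces between panel and guard frame adding up to more than 120 N (contact force between panel and frame above 120 N).
It fails at once if a bystander is displaced by more than 25 mm (distance of any of chuck_key, oil_tin, insert_tray, steel_blank from where it was at the start of the episode above 0.025 m).
It also fails if it takes over 51 s, if anything falls off the work surface, if the arm or the gripper's body presses on something with over 40 N, if the wrist force passes 120 N, or if a joint passes its speed limit or range.

ROBOT

A 6-joint arm with a two-finger parallel gripper is mounted at the origin on the work surface. World frame = base frame: x ahead of the robot, y to its left, z up, the work surface at z = 0. Lengths are in mm, angles in degrees, forces in N, time in s.
With the tool pointing down it reaches from about 300 to 850 mm from the base axis. Payload 4.2 kg.
Tool frame: the origin (TCP) lies at the very end of the fingers, on their centre line; the grasp point (between the pads) lies 19 mm behind it; z points along the fingers, y is the line along which they close (so a half turn about z gives the same grasp; the last joint's range is limited). The gripper opens to 91 mm and grips with 3 to 60 N. Pads are 32 mm wide; open, the fingers measure 118 mm over their backs; the gripper's body (76 mm by 178 mm) begins 60 mm behind the grasp point.
Start: joints at [-69.328, 18.312, 89.639, -0, 72.044, -1.146], TCP at [213.711, -533.827, 213.976] pointing down, gripper open.
Joint ranges: [-177.97, 177.97], [-48.28, 115.42], [12.27, 149.76], [-77.06, 257.06], [2.81, 150.46], [-146.56, 146.56]. Speed limits (degrees/s): [147.25, 147.25, 180, 180, 180, 180].

INTERFACE

Orientations are given as [roll, pitch, yaw] about the fixed x, y, z axes, in that order (R = Rz(yaw) Ry(pitch) Rx(roll)).
In Python, from workcell import env, grab_frame gives the robot as it stands. The module is installed in compiled form; this text tells all that it offers.
- The arm moves only by the tool move_arm, never from a script. Its argument "plan" is a list of rows, each an object of numbers: "tx", "ty", "tz": the shift along the tool's x, y, z in cm; "wx", "wy", "wz": the turn, a rotation vector about the tool's x, y, z in rad. In form: [{"tx": .., "ty": .., "tz": .., "wx": .., "wy": .., "wz": ..}, ...]. A call has 1 to 12 rows; each row shifts and turns the commanded pose from where the row before left it, along the tool's axes as they then stand; what a row does not reach is not made up. A row lasts 1/12 s, in which the tool goes at most 41.7 mm and 7.16 degrees, less where a joint would pass 70% of its speed; a pose out of reach is approached as far as the arm can. A call is refused whole if a number of a shift passes 4.17 or a number of a turn 0.125, either way. A call with a gripper value outside its range is refused whole. "gripper" is the finger opening in cm, from 0 to 9.12, set as the call begins (left out, the last holds). The fingers move at their own pace and stop on an object; "force" is the grip in N (left out, the last holds). Time passes only in rows, so rows that do not move let the fingers close. It gives the time, the measured TCP pose, the force, the opening and the grip force at its end, in the units of the state.
- env.state(): the state, without advancing time (a new reading comes with each control period).
- grab_frame(name): name is "scene" or "side" or "wrist"; returns a dict with "color" (384x512x3 uint8, red, green, blue), "vfov" (degrees; the focal length in pixels is half the picture's height over the tangent of half this angle, whatever the lens; pixels are square), "cx", "cy" (the principal point, pixels), "view" (4x4, takes a point from world to camera coordinates). Camera axes: x right, y up, looking along -z (the intrinsics and any distortion apply to the point x, -y, -z); pixel columns grow to the right and rows downward; lengths in mm; the calibration is good to about 2 mm. A picture is of the moment at which its call begins. There is no depth.
- env.job_done(): hands the job in; it is judged then, once.
The state is a dict: "time_s": time; "qpos": joint angles; "qvel": joint speeds; "effort": joint torques, N m; "ee_pos": TCP position; "ee_rot": TCP orientation; "force": force on the tool from outside, world axes, zero at the start; "torque": the same for the moment, N m; "gripper_width": finger opening in mm; "gripper_force": force on a finger pad.
Only numpy, scipy, OpenCV 4.12 (cv2) and the standard library are available. Lean on these libraries where they do the work, as an engineer would, in place of code of your own. Each camera call takes 0.05 s, during which the arm holds its last target. There are 200 camera calls.

## Working session

There is one attempt and no reset: what is moved stays moved. The work goes in short steps, Python scripts to look and compute and a tool call to move; the robot and the scene stay as the last step left them, time stands still between calls to the robot, and variables do not carry over. Pictures are saved under pics/ and viewed, at most 10 in all, crops included, and the job is handed in when it is done.

Besides the shell and the picture viewer there is one more tool, called after "Request:" by a JSON object that holds its "api" and its "payload". move_arm: Moves the arm, as the interface text tells. Its arguments: {"type":"object","properties":{"plan":{"type":"array","items":{"type":"object","properties":{"tx":{"type":"number"},"ty":{"type":"number"},"tz":{"type":"number"},"wx":{"type":"number"},"wy":{"type":"number"},"wz":{"type":"number"}}}},"gripper":{"type":"number"},"force":{"type":"number"}},"required":["plan"]}

```bash
mkdir -p pics; ls
python3 - <<'E'
from workcell import env, grab_frame
import cv2, numpy as np, pickle
for n in ("scene","side","wrist"):
    f=grab_frame(n); pickle.dump(f,open(f"{n}0.pkl","wb"))
    cv2.imwrite(f"pics/{n}0.png",cv2.resize(f["color"][:,:,::-1],(800,600),interpolation=cv2.INTER_CUBIC))
    print(n,{k:v for k,v in f.items() if k!='color'})
print(env.state())
E
```

```text
pics
scene {'vfov': 53.498450535257, 'cx': 255.4907647200231, 'cy': 193.29597741026436, 'view': array([[-8.44922250e-01,  5.34690227e-01,  1.45860456e-02,
         5.33288605e+02],
       [-3.76945966e-01, -6.14557652e-01,  6.92986747e-01,
         2.40894111e+01],
       [ 3.79497207e-01,  5.80021771e-01,  7.20802758e-01,
        -1.24435168e+03],
       [ 0.00000000e+00,  0.00000000e+00,  0.00000000e+00,
         1.00000000e+00]])}
side {'vfov': 42.640226497665616, 'cx': 257.64204077191783, 'cy': 186.99847554779976, 'view': array([[-9.43311629e-01, -3.31739513e-01, -1.05861302e-02,
         4.22264464e+02],
       [ 2.16110488e-01, -6.38099207e-01,  7.39003152e-01,
        -2.95730656e+02],
       [-2.51911547e-01,  6.94822493e-01,  6.73618791e-01,
        -1.43197880e+03],
       [ 0.00000000e+00,  0.00000000e+00,  0.00000000e+00,
         1.00000000e+00]])}
wrist {'vfov': 68.35719800065397, 'cx': 254.6006256485215, 'cy': 193.15836211621723, 'view': array([[ 3.71848206e-01, -9.28292747e-01, -1.21930336e-03,
        -5.74963551e+02],
       [ 8.90021121e-01,  3.56890311e-01, -2.837
[... 188 characters left out ...]
  1.00000000e+00]])}
{'time_s': 0.15, 'qpos': array([-6.93280242e+01,  1.83430716e+01,  8.96883835e+01, -6.32158425e-04,
        7.20433492e+01, -1.14603709e+00]), 'qvel': array([-0.00609098, -0.05680778, -0.25632062,  0.05535665,  0.01996582,
        0.00073409]), 'effort': array([-7.13491117e-04, -4.12775052e+01, -2.32154560e+01,  7.27652642e-02,
        4.33359412e-02, -9.79817878e-05]), 'ee_pos': array([ 213.57326054, -533.4760518 ,  213.32829623]), 'ee_rot': array([-1.79925199e+02, -8.95155581e-04,  2.18182076e+01]), 'force': array([ 0.12450737,  0.42370227, -0.24151151]), 'torque': array([-0.00831007, -0.05044223,  0.03473541]), 'gripper_force': 0.0, 'gripper_width': 91.19651909284828}
```

View pics/scene0.png

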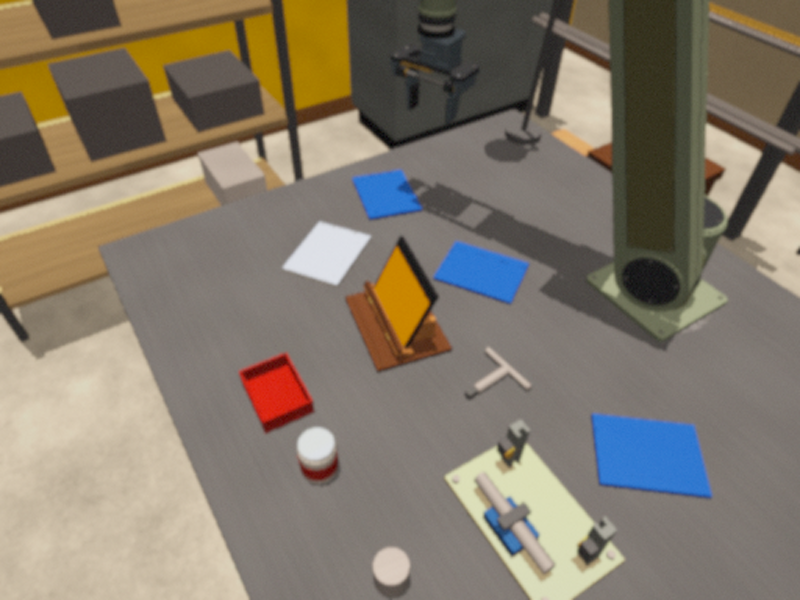

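View pics/side0.png

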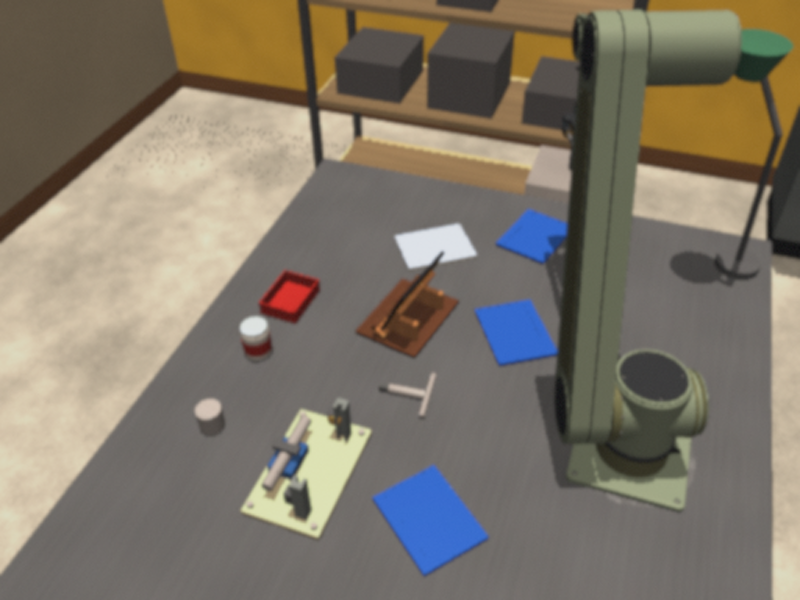

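The scene view (800x600) shows the amber panel around (405,295), leaning towards the upper right. The frame is around (535,520), with posts near (515,445) and (597,540). The side view shows the panel at (415,290) and the posts at (342,420) and (298,497). I'll enlarge these areas next.

Run:
```python
import cv2, numpy as np, pickle
def crop(n,x,y,w,h,W,H):
    c=pickle.load(open(f"{n}0.pkl","rb"))["color"][y:y+h,x:x+w,::-1]
    c=cv2.resize(c,(W,H),interpolation=cv2.INTER_CUBIC)
    k=W/w
    for i in range(x+(-x)%10,x+w,10):
        X=int((i-x+.5)*k); cv2.line(c,(X,0),(X,6 if i%50 else 14),(0,255,255),1); 
        if i%20==0: cv2.putText(c,str(i),(X-10,26),0,.35,(255,255,0),1)
    for i in range(y+(-y)%10,y+h,10):
        Y=int((i-y+.5)*k); cv2.line(c,(0,Y),(6,Y),(0,255,255),1)
        if i%20==0: cv2.putText(c,str(i),(8,Y+4),0,.35,(255,255,0),1)
    return c
for n,a,b in (("scene",(215,145,80,100),(280,262,130,122)),("side",(222,152,80,80),(150,250,95,95))):
    A=crop(n,*a,400,int(400*a[3]/a[2])); 
    cv2.imwrite(f"pics/{n}_rest.png",cv2.resize(A,None,fx=1.2,fy=1.2)) if 0 else None
    B=crop(n,*b,400,int(400*b[3]/b[2])); H=max(len(A),len(B))
    o=np.zeros((H,800,3),np.uint8); o[:len(A),:400]=A;o[:len(B),400:]=B
    cv2.imwrite(f"pics/{n}_crops.png",o)
```

```text
(no output)
```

View pics/scene_crops.png

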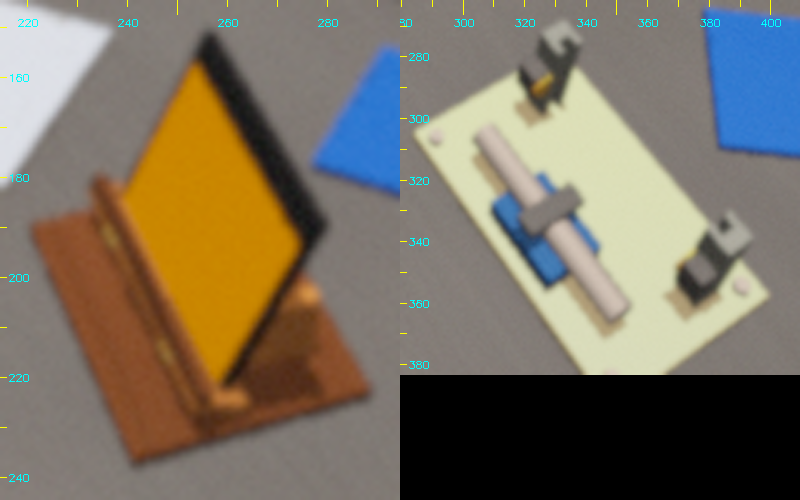

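View pics/side_crops.png

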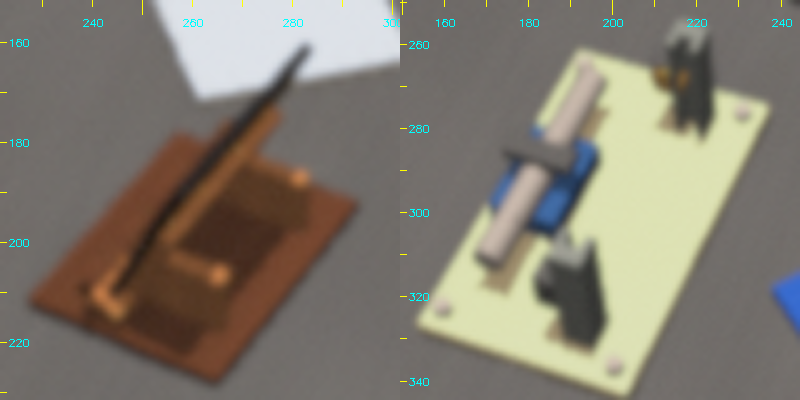

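```bash
cat > h.py <<'E'
import numpy as np, pickle
from scipy.optimize import least_squares
from scipy.spatial.transform import Rotation as Ro
def proj(f,P):
    P=np.atleast_2d(P); c=P@f["view"][:3,:3].T+f["view"][:3,3]
    F=192/np.tan(np.radians(f["vfov"]/2))
    return np.c_[f["cx"]+F*c[:,0]/-c[:,2], f["cy"]+F*c[:,1]/c[:,2]]
def w(p,L):  # pose x,y,yaw -> world
    c,s=np.cos(p[2]),np.sin(p[2]); L=np.atleast_2d(L)
    return np.c_[p[0]+c*L[:,0]-s*L[:,1], p[1]+s*L[:,0]+c*L[:,1], L[:,2]]
E
python3 - <<'E'
from h import *
S=pickle.load(open("scene0.pkl","rb"));D=pickle.load(open("side0.pkl","rb"))
s25,c25=np.sin(np.radians(25)),np.cos(np.radians(25))
pan=lambda x,y,z:(x*c25-z*s25,y,30+x*s25+z*c25)
cs=lambda k,ox,oy,L:np.array([(ox+X/k-.5,oy+Y/k-.5) for X,Y in L])
# rest: scene & side. find yaw from base corners, rest faces lower-left in scene
ps=cs(5,215,145,[(30,225),(135,463),(370,390), (327,222),(218,386),(195,60),(305,240),(202,34)])
pd=cs(5,222,152,[(28,300),(180,133),(357,205),(215,382),(118,290),(308,47)])
def rest(p):
    o,t=p[3],p[4]; 
    a=[(o+75,-100*g,t) for g in(1,)]
    sc=[(o+75,p5*100,t) for p5 in(-sg,sg)]+[(o-75,sg*100,t)]+[pan(-4,sg*85,130),pan(4,sg*85,0),pan(4,-sg*85,118),pan(4,sg*85,118),pan(0,-sg*85,130)]
    sd=[(o+75,sg*100,t),(o+75,-sg*100,t),(o-75,-sg*100,t),(o-75,sg*100,t),pan(0,sg*85,0),pan(0,-sg*85,130)]
    return np.r_[proj(S,w(p,sc))-ps,proj(D,w(p,sd))-pd]
for sg in(1,-1):
  best=min((least_squares(lambda p:rest(p).ravel(),[500,-150,y0,0,10],loss='soft_l1') for y0 in np.arange(0,6.3,.8)),key=lambda r:r.cost)
  print("rest",sg,best.cost,best.x,np.degrees(best.x[2]));
  if best.cost<60: print(rest(best.x).round(1).tolist())
fs=cs(400/130,280,262,[(15,132),(370,295),(160,40),(335,235)])
fd=cs(400/95,150,250,[(180,50),(370,105),(228,397),(17,325),(290,35),(178,245)])
def fr(p):
    o=p[3];Y=p[4]
    sc=[(o+75,-sg*120,12),(o-75,sg*120,12),(0,-sg*Y,107),(0,sg*Y,107)]
    sd=[(o+75,-sg*120,12),(o-75,-sg*120,12),(o-75,sg*120,12),(o+75,sg*120,12),(0,-sg*Y,107),(0,sg*Y,107)]
    return np.r_[proj(S,w(p,sc))-fs,proj(D,w(p,sd))-fd]
for sg in(1,-1):
  best=min((least_squares(lambda p:fr(p).ravel(),[500,150,y0,0,90],loss='soft_l1') for y0 in np.arange(0,6.3,.8)),key=lambda r:r.cost)
  print("frame",sg,best.cost,best.x,np.degrees(best.x[2]))
  if best.cost<60: print(fr(best.x).round(1).tolist())
E
```

```text
rest 1 6.819345717869078 [ 525.08895943 -207.73911965   -6.48444714  -16.71298899    6.3608375 ] -371.5314537651899
[[-0.0, 0.1], [-0.2, -0.2], [1.0, 0.4], [0.1, -0.1], [-0.6, 0.6], [-0.2, -3.2], [0.1, -0.6], [1.2, -1.0], [-0.7, 0.2], [-0.6, -0.2], [0.5, -0.4], [0.2, 0.2], [-1.9, 0.7], [0.0, -1.0]]
rest -1 395.2884490366571 [ 475.89503005 -183.76838856    2.36203688 -129.46534862  -34.64978297] 135.33474445632822
frame 1 3.6377687426254743 [ 5.15037500e+02  2.35973166e+02 -1.12031267e-02  3.16738941e+01
  8.87465057e+01] -0.64189187889776
[[-0.0, -0.1], [1.2, -0.4], [1.0, -1.3], [-0.3, -0.7], [-0.6, -0.3], [0.0, -0.1], [-0.1, -0.3], [-0.3, -0.1], [-0.7, -0.1], [-1.6, 0.8]]
frame -1 342.76284414397713 [513.62403134 231.49986565  16.3925793   18.91865716  67.25801933] 939.2256092965301
```

```bash
cat > plan.py <<'E'
import sys
from h import *
from workcell import env
# usage: x y z  tool-R given as yaw psi, tilt (deg, about tool x)  n
def plan(pos,R1,n):
    s=env.state(); R0=Ro.from_euler('xyz',s["ee_rot"],degrees=True)
    rv=(R0.inv()*R1).as_rotvec()/n
    M=sum((R0*Ro.from_rotvec(rv*i)).as_matrix() for i in range(n))
    t=np.linalg.solve(M,np.array(pos)-s["ee_pos"])/10
    print(f"t {s['time_s']:.2f} n={n} txyz",t.round(3),"w",rv.round(4),"max",abs(t).max().round(2),np.linalg.norm(t).round(2),np.linalg.norm(rv).round(3))
def tool(psi,tilt=0): return Ro.from_euler('xyz',[180,0,psi],degrees=True)*Ro.from_euler('x',tilt,degrees=True)
if __name__=="__main__":
    a=list(map(float,sys.argv[1:])); plan(a[:3],tool(a[3],a[4]),int(a[5]))
E
python3 plan.py 515 190 330 89 0 24; python3 -c "
from h import *
from plan import tool
for n in['wrist']:
  V=pickle.load(open(n+'0.pkl','rb'))['view']; c=-V[:3,:3].T@V[:3,3]; R=tool(21.82); print(R.inv().apply(c-[213.6,-533.5,213.3]), R.inv().apply(-V[2,:3]))
print(tool(78.5,25).apply([0,0,1]),tool(78.5,-25).apply([0,0,1]))"
```

```text
t 0.15 n=24 txyz [ 3.366 -0.801 -0.485] w [-0.     -0.     -0.0489] max 3.37 3.49 0.049
[  79.48163669    0.74682999 -170.23147818] [-0.28371101 -0.00112135  0.95890917]
[-0.41413408  0.08425653 -0.90630779] [ 0.41413408 -0.08425653 -0.90630779]
```

Request:
{"api": "move_arm", "payload": {"plan": [{"tx": 3.4,"ty": -0.8,"tz": 0.15,"wz": -0.049},{"tx": 3.4,"ty": -0.8,"tz": -0.48,"wz": -0.049},{"tx": 3.4,"ty": -0.8,"tz": -0.48,"wz": -0.049},{"tx": 3.4,"ty": -0.8,"tz": -0.48,"wz": -0.049},{"tx": 3.4,"ty": -0.8,"tz": -0.48,"wz": -0.049},{"tx": 3.4,"ty": -0.8,"tz": -0.48,"wz": -0.049},{"tx": 3.4,"ty": -0.8,"tz": -0.48,"wz": -0.049},{"tx": 3.4,"ty": -0.8,"tz": -0.48,"wz": -0.049},{"tx": 3.4,"ty": -0.8,"tz": -0.48,"wz": -0.049},{"tx": 3.4,"ty": -0.8,"tz": -0.48,"wz": -0.049},{"tx": 3.4,"ty": -0.8,"tz": -0.48,"wz": -0.049},{"tx": 3.4,"ty": -0.8,"tz": -0.48,"wz": -0.049}]}}

```text
schema error: expected keys tx, ty, tz, wx, wy, wz
```

```bash
python3 plan.py 515 216 250 89 0 12;python3 plan.py 515 216 250 89 0 14
```

```text
t 0.15 n=12 txyz [ 6.872 -1.904 -0.303] w [-0.0001 -0.0001 -0.0977] max 6.87 7.14 0.098
t 0.15 n=14 txyz [ 5.902 -1.591 -0.26 ] w [-0.0001 -0.0001 -0.0838] max 5.9 6.12 0.084
```

All six keys are required in each row.

Request:
{"api": "move_arm", "payload": {"plan": [{"tx": 3.4,"ty": -0.8,"tz": -0.48,"wx": 0,"wy": 0,"wz": -0.049},{"tx": 3.4,"ty": -0.8,"tz": -0.48,"wx": 0,"wy": 0,"wz": -0.049},{"tx": 3.4,"ty": -0.8,"tz": -0.48,"wx": 0,"wy": 0,"wz": -0.049},{"tx": 3.4,"ty": -0.8,"tz": -0.48,"wx": 0,"wy": 0,"wz": -0.049},{"tx": 3.4,"ty": -0.8,"tz": -0.48,"wx": 0,"wy": 0,"wz": -0.049},{"tx": 3.4,"ty": -0.8,"tz": -0.48,"wx": 0,"wy": 0,"wz": -0.049},{"tx": 3.4,"ty": -0.8,"tz": -0.48,"wx": 0,"wy": 0,"wz": -0.049},{"tx": 3.4,"ty": -0.8,"tz": -0.48,"wx": 0,"wy": 0,"wz": -0.049},{"tx": 3.4,"ty": -0.8,"tz": -0.48,"wx": 0,"wy": 0,"wz": -0.049},{"tx": 3.4,"ty": -0.8,"tz": -0.48,"wx": 0,"wy": 0,"wz": -0.049},{"tx": 3.4,"ty": -0.8,"tz": -0.48,"wx": 0,"wy": 0,"wz": -0.049},{"tx": 3.4,"ty": -0.8,"tz": -0.48,"wx": 0,"wy": 0,"wz": -0.049}]}}

```text
time_s: 1.15
ee_pos: [477.1, -213.4, 271.5]
ee_rot: [-180.0, 0.0, 55.6]
force: [-0.2, -0.8, -0.3]
gripper_width: 91.6
gripper_force: 0.0
```

```bash
python3 plan.py 515 216 250 89 0 12
```

```text
t 1.15 n=12 txyz [ 3.535 -0.883  0.179] w [-0.      0.     -0.0485] max 3.53 3.65 0.049
```

Request:
{"api": "move_arm", "payload": {"plan": [{"tx": 3.5,"ty": -0.88,"tz": 0.18,"wx": 0,"wy": 0,"wz": -0.0485},{"tx": 3.5,"ty": -0.88,"tz": 0.18,"wx": 0,"wy": 0,"wz": -0.0485},{"tx": 3.5,"ty": -0.88,"tz": 0.18,"wx": 0,"wy": 0,"wz": -0.0485},{"tx": 3.5,"ty": -0.88,"tz": 0.18,"wx": 0,"wy": 0,"wz": -0.0485},{"tx": 3.5,"ty": -0.88,"tz": 0.18,"wx": 0,"wy": 0,"wz": -0.0485},{"tx": 3.5,"ty": -0.88,"tz": 0.18,"wx": 0,"wy": 0,"wz": -0.0485},{"tx": 3.5,"ty": -0.88,"tz": 0.18,"wx": 0,"wy": 0,"wz": -0.0485},{"tx": 3.5,"ty": -0.88,"tz": 0.18,"wx": 0,"wy": 0,"wz": -0.0485},{"tx": 3.5,"ty": -0.88,"tz": 0.18,"wx": 0,"wy": 0,"wz": -0.0485},{"tx": 3.5,"ty": -0.88,"tz": 0.18,"wx": 0,"wy": 0,"wz": -0.0485},{"tx": 3.5,"ty": -0.88,"tz": 0.18,"wx": 0,"wy": 0,"wz": -0.0485},{"tx": 3.5,"ty": -0.88,"tz": 0.18,"wx": 0,"wy": 0,"wz": -0.0485}]}}

```text
time_s: 2.15
ee_pos: [514.0, 212.1, 249.5]
ee_rot: [-180.0, 0.0, 89.0]
force: [-0.1, -0.1, 0.1]
gripper_width: 91.2
gripper_force: 0.0
```

Run:
```python
from workcell import env, grab_frame
import cv2, pickle
import numpy as np
grab_frame("wrist");grab_frame("wrist")
f=grab_frame("wrist"); pickle.dump(f,open("wrist1.pkl","wb")); print(env.state()["ee_pos"],env.state()["ee_rot"])
from h import proj,w
for p in proj(f,w([515,236,-.0112],[(0,-87,107),(0,87,107),(0,-87,12),(0,87,12)])): print(p)
cv2.imwrite("pics/wrist1.png",cv2.resize(f["color"][:,:,::-1],(800,600),interpolation=cv2.INTER_CUBIC))
```

```text
[513.61750179 212.37217057 249.23659296] [-1.79930300e+02  3.11120160e-02  8.90832708e+01]
[256.84095005 235.31458812]
[256.82657676  80.57578325]
[256.44472029 208.82469757]
[256.38279692  87.52449634]
```

View pics/wrist1.png

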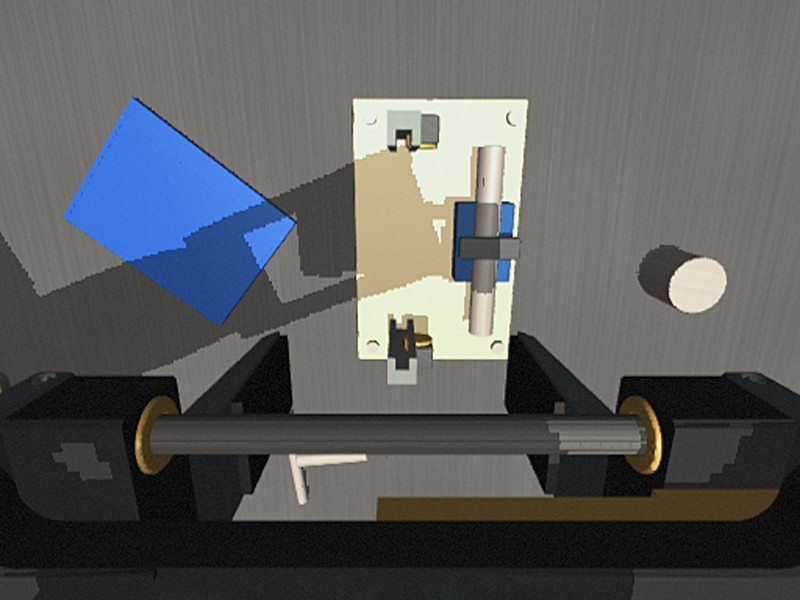

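The wrist view shows the frame from above, with the slotted post tops at about (404,125) and (402,370). I'll enlarge both.

Run:
```python
import cv2, numpy as np, pickle
c0=pickle.load(open("wrist1.pkl","rb"))["color"][:,:,::-1]
o=[]
for x,y in((235,55),(235,195)):
    c=cv2.resize(c0[y:y+55,x:x+50],(400,440),interpolation=cv2.INTER_CUBIC)
    for i in range(0,55,5):
        cv2.line(c,(i*8+4,0),(i*8+4,6),(0,0,255),1);cv2.line(c,(0,i*8+4),(6,i*8+4),(0,0,255),1)
    cv2.putText(c,f"{x},{y}",(10,430),0,.5,(0,0,255),1); o.append(c)
cv2.imwrite("pics/w1c.png",np.hstack(o))
```

```text
(no output)
```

View pics/w1c.png

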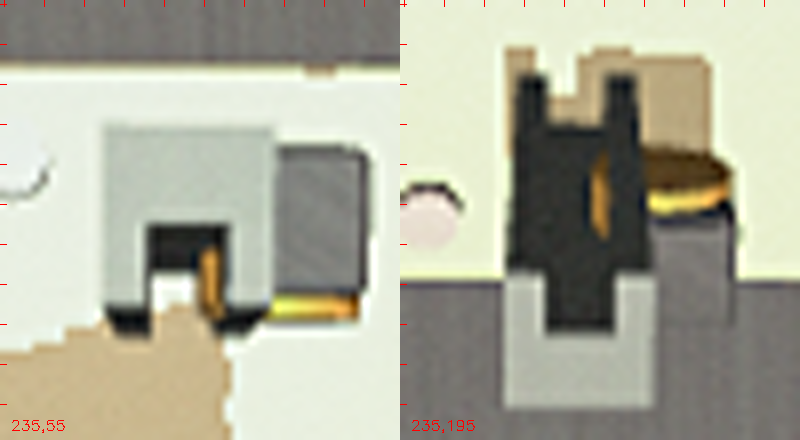

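The enlarged crop shows the groove of post A (+y) at X 147–230, with its bottom at Y 225 and inner face at Y 307. Post B's groove is at X 145–215, with its bottom at Y 333 and inner face at Y 272.

Run:
```python
from h import *
f=pickle.load(open("wrist1.pkl","rb"))
n=lambda X,Y,y0:(235+(X+.5)/8-.5,y0+(Y+.5)/8-.5)
P=[(-11.25,77),(11.25,77),(-5.25,87),(5.25,87),(-11.25,-77),(11.25,-77),(-5.25,-87),(5.25,-87)]
px=np.array([n(104,307,55),n(274,307,55),n(147,225,55),n(230,225,55),n(104,272,195),n(256,272,195),n(145,333,195),n(215,333,195)])
W=lambda p:w(p,[(a,b,107) for a,b in P])
for z in(0,):
  r=least_squares(lambda p:(proj(f,W(p))-px).ravel(),[515,236,0]); print(r.x,np.degrees(r.x[2]),(proj(f,W(r.x))-px).round(2).tolist())
# base at z=12
q=np.array([(354,99),(527,99),(509,359),(358,359)])*.64-.18
B=lambda p:w(p,[(p[3]+a,b,12) for a,b in((-75,120),(75,120),(75,-120),(-75,-120))])
r2=least_squares(lambda p:(proj(f,w(p,[(a,b,12) for a,b in((-75,120),(75,120),(75,-120),(-75,-120))]))-q).ravel(),[515,236,0]);print(r2.x,np.degrees(r2.x[2]),(r2.fun).round(2))
from plan import tool,plan
a,yaw=np.radians(25),np.radians(-11.53)
zp=np.array([-np.sin(a)*np.cos(yaw),-np.sin(a)*np.sin(yaw),np.cos(a)])
o=np.array([525.1,-207.7,30])
for d in(92,160,240): print(d,(o+zp*d).round(1))
plan(o+zp*240,tool(78.5,-25),12);plan(o+zp*240,tool(78.5,-25),13)
```

```text
[ 5.15803876e+02  2.34264310e+02 -1.79106771e-02] -1.0262062076966374 [[-0.24, -0.36], [0.09, -0.26], [0.17, -0.34], [-0.04, -0.3], [0.13, 0.37], [-0.07, 0.45], [0.0, 0.42], [-0.05, 0.46]]
[ 5.48001291e+02  2.33229793e+02 -1.50175650e-02] -0.8604430926282681 [-1.39 -0.44  1.31 -0.28 -0.28  0.67  0.37  0.49]
92 [ 487.  -199.9  113.4]
160 [ 458.8 -194.2  175. ]
240 [ 425.7 -187.4  247.5]
t 2.30 n=12 txyz [-3.393 -0.397 -0.041] w [-0.0364 -0.0033  0.0152] max 3.39 3.42 0.04
t 2.30 n=13 txyz [-3.132 -0.365 -0.038] w [-0.0336 -0.0031  0.014 ] max 3.13 3.15 0.036
```

Request:
{"api": "move_arm", "payload": {"plan": [{"tx": -3.4,"ty": -0.4,"tz": -0.04,"wx": -0.0364,"wy": -0.0033,"wz": 0.0152},{"tx": -3.4,"ty": -0.4,"tz": -0.04,"wx": -0.0364,"wy": -0.0033,"wz": 0.0152},{"tx": -3.4,"ty": -0.4,"tz": -0.04,"wx": -0.0364,"wy": -0.0033,"wz": 0.0152},{"tx": -3.4,"ty": -0.4,"tz": -0.04,"wx": -0.0364,"wy": -0.0033,"wz": 0.0152},{"tx": -3.4,"ty": -0.4,"tz": -0.04,"wx": -0.0364,"wy": -0.0033,"wz": 0.0152},{"tx": -3.4,"ty": -0.4,"tz": -0.04,"wx": -0.0364,"wy": -0.0033,"wz": 0.0152},{"tx": -3.4,"ty": -0.4,"tz": -0.04,"wx": -0.0364,"wy": -0.0033,"wz": 0.0152},{"tx": -3.4,"ty": -0.4,"tz": -0.04,"wx": -0.0364,"wy": -0.0033,"wz": 0.0152},{"tx": -3.4,"ty": -0.4,"tz": -0.04,"wx": -0.0364,"wy": -0.0033,"wz": 0.0152},{"tx": -3.4,"ty": -0.4,"tz": -0.04,"wx": -0.0364,"wy": -0.0033,"wz": 0.0152},{"tx": -3.4,"ty": -0.4,"tz": -0.04,"wx": -0.0364,"wy": -0.0033,"wz": 0.0152},{"tx": -3.4,"ty": -0.4,"tz": -0.04,"wx": -0.0364,"wy": -0.0033,"wz": 0.0152}]}}

```text
time_s: 3.3
ee_pos: [423.0, -192.2, 248.1]
ee_rot: [154.8, 0.0, 78.1]
force: [0.3, 0.2, -0.2]
gripper_width: 91.2
gripper_force: 0.0
```

Run:
```python
from workcell import env, grab_frame
import cv2, pickle
grab_frame("wrist");grab_frame("wrist")
f=grab_frame("wrist"); pickle.dump(f,open("wrist2.pkl","wb")); print(env.state()["ee_pos"],env.state()["ee_rot"])
cv2.imwrite("pics/wrist2.png",cv2.resize(f["color"][:,:,::-1],(800,600),interpolation=cv2.INTER_CUBIC))
from h import *
s,c=np.sin(np.radians(25)),np.cos(np.radians(25))
pan=lambda x,y,z:(x*c-z*s,y,30+x*s+z*c)
print((proj(f,w([525.1,-207.7,np.radians(-11.53)],[pan(x,y,130) for y in(-85,85) for x in(-4,4)])).round(1)+.28)/.64)
```

```text
[ 422.07676431 -193.00920089  247.32515883] [ 1.54965564e+02 -4.90066216e-02  7.77646909e+01]
[[399.03125 398.875  ]
 [410.28125 398.71875]
 [395.4375  145.90625]
 [408.875   145.75   ]]
```

View pics/wrist2.png

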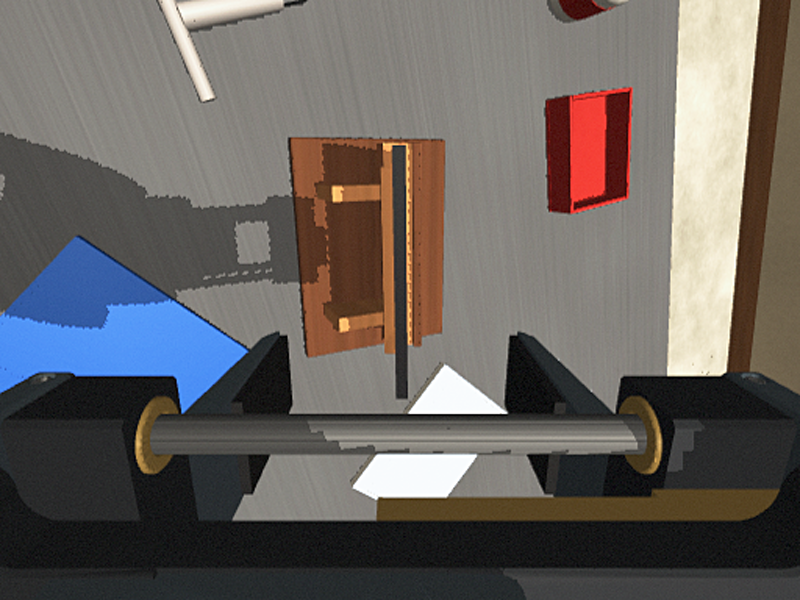

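The black top strip runs from (392–407,146) to (396–408,399) between the fingers, within about 2 px of the prediction. I'll refit, then descend along the panel plane.

Run:
```python
from h import *
from plan import tool,plan
f=pickle.load(open("wrist2.pkl","rb"))
s,c=np.sin(np.radians(25)),np.cos(np.radians(25))
pan=lambda x,y,z:(x*c-z*s,y,30+x*s+z*c)
q=np.array([(396,399),(408,399),(392.5,146),(407,146)])*.64-.18
P=[pan(x,y,130) for y in(-85,85) for x in(-4,4)]
r=least_squares(lambda p:(proj(f,w(p,P))-q).ravel(),[525,-208,-.2]);p=r.x;print(p,np.degrees(p[2]),r.fun.round(2))
yaw=p[2]; zp=np.array([-s*np.cos(yaw),-s*np.sin(yaw),c]); o=np.array([p[0],p[1],30])
R=tool(90+np.degrees(yaw),-25)
print(o+zp*170,o+zp*92); plan(o+zp*170,R,3);
print("then tz",-(92-170)/10)
```

```text
[ 5.23362723e+02 -2.07591290e+02 -2.04038196e-01] -11.690527462364726 [ 0.29  0.26 -0.19  0.18  0.37 -0.11 -0.36 -0.21]
[ 453.00795017 -193.03364644  184.0723238 ] [ 485.28837538 -199.71303562  113.38031641]
t 3.45 n=3 txyz [0.213 0.022 2.337] w [ 0.0002  0.0011 -0.003 ] max 2.34 2.35 0.003
then tz 7.8
```

Request:
{"api": "move_arm", "payload": {"plan": [{"tx": 0.21,"ty": 0.02,"tz": 2.34,"wx": 0,"wy": 0.001,"wz": -0.003},{"tx": 0.21,"ty": 0.02,"tz": 2.34,"wx": 0,"wy": 0.001,"wz": -0.003},{"tx": 0.21,"ty": 0.02,"tz": 2.34,"wx": 0,"wy": 0.001,"wz": -0.003},{"tx": 0,"ty": 0,"tz": 1.5,"wx": 0,"wy": 0,"wz": 0},{"tx": 0,"ty": 0,"tz": 1.5,"wx": 0,"wy": 0,"wz": 0},{"tx": 0,"ty": 0,"tz": 1.5,"wx": 0,"wy": 0,"wz": 0},{"tx": 0,"ty": 0,"tz": 1.3,"wx": 0,"wy": 0,"wz": 0},{"tx": 0,"ty": 0,"tz": 1.1,"wx": 0,"wy": 0,"wz": 0},{"tx": 0,"ty": 0,"tz": 0.9,"wx": 0,"wy": 0,"wz": 0},{"tx": 0,"ty": 0,"tz": 0,"wx": 0,"wy": 0,"wz": 0},{"tx": 0,"ty": 0,"tz": 0,"wx": 0,"wy": 0,"wz": 0}]}}

```text
time_s: 4.37
ee_pos: [488.1, -195.5, 113.5]
ee_rot: [155.0, -0.0, 78.9]
force: [0.2, -0.9, -0.6]
gripper_width: 91.3
gripper_force: 0.0
```

Run:
```python
from h import *
from plan import tool,plan
plan([485.3,-199.7,113.4],tool(78.31,-25),1)
```

```text
t 4.37 n=1 txyz [-0.464 -0.185 -0.075] w [ 0.0008 -0.0042  0.0086] max 0.46 0.5 0.01
```

Run:
```python
from h import *
from plan import tool,plan
from workcell import env,grab_frame
for i in range(4):
    s=env.state();print(s["time_s"],s["ee_pos"].round(2),s["ee_rot"].round(2)); grab_frame("wrist")
plan([485.3,-199.7,113.4],tool(78.31,-25),1)
```

```text
4.3667 [ 488.15 -195.54  113.5 ] [ 1.5496e+02 -1.0000e-02  7.8860e+01]
4.4167 [ 488.21 -195.83  114.03] [1.5489e+02 1.0000e-02 7.8840e+01]
4.4667 [ 488.24 -196.01  114.36] [1.5485e+02 2.0000e-02 7.8820e+01]
4.5167 [ 488.2  -196.2   114.53] [1.5483e+02 3.0000e-02 7.8800e+01]
t 4.57 n=1 txyz [-0.391 -0.242  0.014] w [ 0.003  -0.0031  0.0079] max 0.39 0.46 0.009
```

Request:
{"api": "move_arm", "payload": {"plan": [{"tx": -0.2,"ty": -0.12,"tz": 0,"wx": 0,"wy": 0,"wz": 0.004},{"tx": -0.19,"ty": -0.12,"tz": 0,"wx": 0,"wy": 0,"wz": 0.004},{"tx": 0,"ty": 0,"tz": 0,"wx": 0,"wy": 0,"wz": 0},{"tx": 0,"ty": 0,"tz": 0,"wx": 0,"wy": 0,"wz": 0},{"tx": 0,"ty": 0,"tz": 0,"wx": 0,"wy": 0,"wz": 0},{"tx": 0,"ty": 0,"tz": 0,"wx": 0,"wy": 0,"wz": 0}]}}

```text
time_s: 5.07
ee_pos: [485.0, -199.7, 112.8]
ee_rot: [154.9, -0.2, 78.4]
force: [-0.6, 0.7, 0.7]
gripper_width: 90.9
gripper_force: 0.0
```

Request:
{"api": "move_arm", "payload": {"plan": [{"tx": 0,"ty": 0,"tz": 0,"wx": 0,"wy": 0,"wz": 0},{"tx": 0,"ty": 0,"tz": 0,"wx": 0,"wy": 0,"wz": 0},{"tx": 0,"ty": 0,"tz": 0,"wx": 0,"wy": 0,"wz": 0},{"tx": 0,"ty": 0,"tz": 0,"wx": 0,"wy": 0,"wz": 0},{"tx": 0,"ty": 0,"tz": 0,"wx": 0,"wy": 0,"wz": 0},{"tx": 0,"ty": 0,"tz": 0,"wx": 0,"wy": 0,"wz": 0},{"tx": 0,"ty": 0,"tz": 0,"wx": 0,"wy": 0,"wz": 0},{"tx": 0,"ty": 0,"tz": 0,"wx": 0,"wy": 0,"wz": 0}], "gripper": 0, "force": 50}}

```text
time_s: 5.73
ee_pos: [485.0, -199.6, 112.7]
ee_rot: [154.9, -0.2, 78.4]
force: [-0.3, 0.1, 0.6]
gripper_width: 40.6
gripper_force: 0.0
```

```bash
python3 -c "
from workcell import env
s=env.state();print(s['ee_pos'],s['ee_rot'],s['force'],s['torque'])"
```

```text
[ 485.03277232 -199.64097562  112.71305899] [154.90423542  -0.18294084  78.37120044] [-0.260463    0.07015405  0.61560382] [ 0.04700235  0.16407392 -0.00673239]
```

Request:
{"api": "move_arm", "payload": {"plan": [{"tx": 0,"ty": 0,"tz": 0,"wx": 0,"wy": 0,"wz": 0},{"tx": 0,"ty": 0,"tz": 0,"wx": 0,"wy": 0,"wz": 0},{"tx": 0,"ty": 0,"tz": 0,"wx": 0,"wy": 0,"wz": 0},{"tx": 0,"ty": 0,"tz": 0,"wx": 0,"wy": 0,"wz": 0},{"tx": 0,"ty": 0,"tz": 0,"wx": 0,"wy": 0,"wz": 0},{"tx": 0,"ty": 0,"tz": 0,"wx": 0,"wy": 0,"wz": 0},{"tx": 0,"ty": 0,"tz": 0,"wx": 0,"wy": 0,"wz": 0},{"tx": 0,"ty": 0,"tz": 0,"wx": 0,"wy": 0,"wz": 0}]}}

```text
time_s: 6.4
ee_pos: [485.5, -199.9, 113.0]
ee_rot: [154.8, -0.1, 78.4]
force: [2.0, -1.0, -0.4]
gripper_width: 7.7
gripper_force: 50.0
```

Request:
{"api": "move_arm", "payload": {"plan": [{"tx": 0,"ty": 0,"tz": -0.8,"wx": 0,"wy": 0,"wz": 0},{"tx": 0,"ty": 0,"tz": -1.6,"wx": 0,"wy": 0,"wz": 0},{"tx": 0,"ty": 0,"tz": -2.4,"wx": 0,"wy": 0,"wz": 0},{"tx": 0,"ty": 0,"tz": -2.8,"wx": 0,"wy": 0,"wz": 0},{"tx": 0,"ty": 0,"tz": -2.8,"wx": 0,"wy": 0,"wz": 0},{"tx": 0,"ty": 0,"tz": -1.6,"wx": 0,"wy": 0,"wz": 0}]}}

```text
time_s: 6.9
ee_pos: [433.8, -189.3, 223.3]
ee_rot: [154.9, -0.2, 78.4]
force: [0.2, 0.9, -2.0]
gripper_width: 8.0
gripper_force: 50.0
```

```bash
python3 -c "
from workcell import env
from plan import *
s=env.state();print(s['ee_pos'],s['ee_rot'],s['force'],s['torque'],s['gripper_width'])
plan([515.8,234.3,245],tool(88.97),14)"
```

```text
[ 433.83645918 -189.30945268  223.25779869] [154.88889803  -0.1677114   78.36581816] [ 0.1514289   0.91863053 -1.99161345] [ 0.06418368  0.34529598 -0.00926312] 8.02838548288975
t 6.90 n=14 txyz [ 3.076  0.264 -0.114] w [ 0.0312  0.0027 -0.0131] max 3.08 3.09 0.034
```

Request:
{"api": "move_arm", "payload": {"plan": [{"tx": 3.08,"ty": 0.26,"tz": -0.11,"wx": 0.0312,"wy": 0.0027,"wz": -0.0131},{"tx": 3.08,"ty": 0.26,"tz": -0.11,"wx": 0.0312,"wy": 0.0027,"wz": -0.0131},{"tx": 3.08,"ty": 0.26,"tz": -0.11,"wx": 0.0312,"wy": 0.0027,"wz": -0.0131},{"tx": 3.08,"ty": 0.26,"tz": -0.11,"wx": 0.0312,"wy": 0.0027,"wz": -0.0131},{"tx": 3.08,"ty": 0.26,"tz": -0.11,"wx": 0.0312,"wy": 0.0027,"wz": -0.0131},{"tx": 3.08,"ty": 0.26,"tz": -0.11,"wx": 0.0312,"wy": 0.0027,"wz": -0.0131},{"tx": 3.08,"ty": 0.26,"tz": -0.11,"wx": 0.0312,"wy": 0.0027,"wz": -0.0131},{"tx": 3.08,"ty": 0.26,"tz": -0.11,"wx": 0.0312,"wy": 0.0027,"wz": -0.0131},{"tx": 3.08,"ty": 0.26,"tz": -0.11,"wx": 0.0312,"wy": 0.0027,"wz": -0.0131},{"tx": 3.08,"ty": 0.26,"tz": -0.11,"wx": 0.0312,"wy": 0.0027,"wz": -0.0131},{"tx": 3.08,"ty": 0.26,"tz": -0.11,"wx": 0.0312,"wy": 0.0027,"wz": -0.0131},{"tx": 3.08,"ty": 0.26,"tz": -0.11,"wx": 0.0312,"wy": 0.0027,"wz": -0.0131}]}}

```text
time_s: 7.9
ee_pos: [508.3, 174.3, 239.7]
ee_rot: [176.6, 0.3, 87.5]
force: [0.4, -0.1, -2.0]
gripper_width: 7.7
gripper_force: 50.0
```

Request:
{"api": "move_arm", "payload": {"plan": [{"tx": 3.08,"ty": 0.26,"tz": -0.11,"wx": 0.0312,"wy": 0.0027,"wz": -0.0131},{"tx": 3.08,"ty": 0.26,"tz": -0.11,"wx": 0.0312,"wy": 0.0027,"wz": -0.0131},{"tx": 0,"ty": 0,"tz": 0,"wx": 0,"wy": 0,"wz": 0},{"tx": 0,"ty": 0,"tz": 0,"wx": 0,"wy": 0,"wz": 0},{"tx": 0,"ty": 0,"tz": 0,"wx": 0,"wy": 0,"wz": 0},{"tx": 0,"ty": 0,"tz": 0,"wx": 0,"wy": 0,"wz": 0},{"tx": 0,"ty": 0,"tz": 0,"wx": 0,"wy": 0,"wz": 0},{"tx": 0,"ty": 0,"tz": 0,"wx": 0,"wy": 0,"wz": 0}]}}

```text
time_s: 8.57
ee_pos: [516.3, 233.5, 242.8]
ee_rot: [180.0, -0.0, 88.9]
force: [-0.2, -0.4, -3.0]
gripper_width: 7.9
gripper_force: 50.0
```

Run:
```python
from workcell import env, grab_frame
import cv2, pickle
from plan import *
f=grab_frame("wrist"); pickle.dump(f,open("wrist3.pkl","wb")); s=env.state();print(s["ee_pos"],s["ee_rot"],s["force"],s["torque"])
cv2.imwrite("pics/wrist3.png",cv2.resize(f["color"][:,:,::-1],(800,600),interpolation=cv2.INTER_CUBIC))
plan([515.8,234.3,222],tool(88.97),2)
R=Ro.from_euler('xyz',s["ee_rot"],degrees=True)
L=[(x,y,z) for y in(85,-85) for z in(91.5-130,91.5) for y in(y,) for x in(-4,4)]
P=R.apply([(b,a,c) for a,b,c in L])+s["ee_pos"]
for l,p in zip(L,(proj(f,P)+.28)/.64): print(l,p.round(1))
```

```text
[516.45444422 233.6504637  242.80543908] [ 1.79970124e+02 -1.39561011e-02  8.89455246e+01] [ 0.22817788  0.49458484 -3.02027313] [-0.03255058 -0.08711469 -0.0228548 ]
t 8.62 n=2 txyz [ 0.032 -0.034  1.04 ] w [ 0.0003 -0.0001 -0.0002] max 1.04 1.04 0.0
(-4, 85, -38.5) [387.  150.9]
(4, 85, -38.5) [415.3 150.9]
(-4, 85, 91.5) [392.5 161. ]
(4, 85, 91.5) [406.7 161. ]
(-4, -85, -38.5) [390.1 609.1]
(4, -85, -38.5) [410.5 609. ]
(-4, -85, 91.5) [393.4 425.8]
(4, -85, 91.5) [405.3 425.8]
```

View pics/wrist3.png

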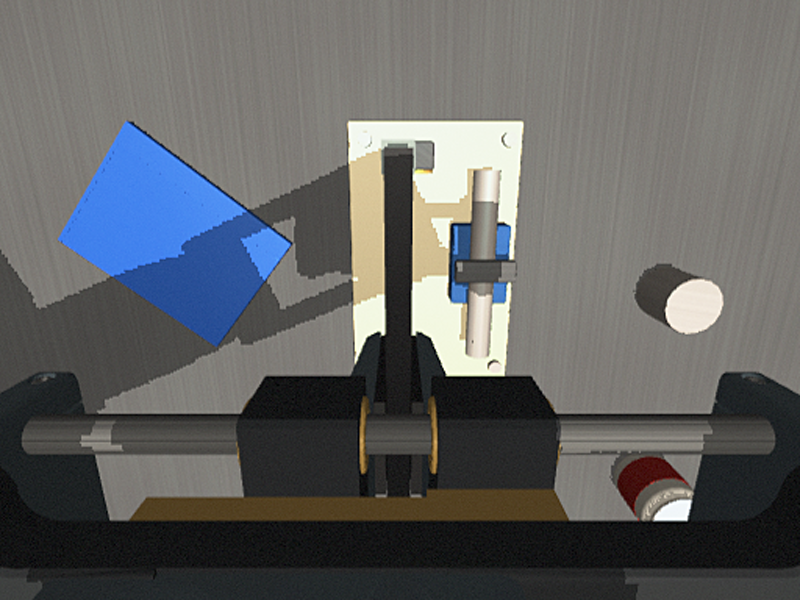

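The held panel appears at x 385–412 against 387–415 predicted, a camera bias of about −0.7 mm. That puts the slot at x≈516.5, where the tool already is, so I'll descend to just above the posts.

Request:
{"api": "move_arm", "payload": {"plan": [{"tx": 0.04,"ty": 0,"tz": 1.2,"wx": 0,"wy": 0,"wz": 0},{"tx": 0,"ty": 0,"tz": 1.2,"wx": 0,"wy": 0,"wz": 0},{"tx": 0,"ty": 0,"tz": 1.0,"wx": 0,"wy": 0,"wz": 0},{"tx": 0,"ty": 0,"tz": 0.6,"wx": 0,"wy": 0,"wz": 0},{"tx": 0,"ty": 0,"tz": 0,"wx": 0,"wy": 0,"wz": 0},{"tx": 0,"ty": 0,"tz": 0,"wx": 0,"wy": 0,"wz": 0},{"tx": 0,"ty": 0,"tz": 0,"wx": 0,"wy": 0,"wz": 0}]}}

```text
time_s: 9.2
ee_pos: [517.1, 235.0, 203.1]
ee_rot: [179.9, -0.0, 89.0]
force: [-0.2, -1.2, -1.7]
gripper_width: 7.6
gripper_force: 50.0
```

Request:
{"api": "move_arm", "payload": {"plan": [{"tx": 0,"ty": 0,"tz": 0.2,"wx": 0,"wy": 0,"wz": 0},{"tx": 0,"ty": 0,"tz": 0.2,"wx": 0,"wy": 0,"wz": 0},{"tx": 0,"ty": 0,"tz": 0.1,"wx": 0,"wy": 0,"wz": 0},{"tx": 0,"ty": 0,"tz": 0,"wx": 0,"wy": 0,"wz": 0}]}}

```text
time_s: 9.53
ee_pos: [516.5, 234.9, 197.3]
ee_rot: [-180.0, -0.0, 89.0]
force: [0.5, -0.2, -1.0]
gripper_width: 7.9
gripper_force: 50.0
```

Request:
{"api": "move_arm", "payload": {"plan": [{"tx": -0.05,"ty": 0,"tz": 0.15,"wx": 0,"wy": 0,"wz": 0},{"tx": 0,"ty": 0,"tz": 0.15,"wx": 0,"wy": 0,"wz": 0},{"tx": 0,"ty": 0,"tz": 0.15,"wx": 0,"wy": 0,"wz": 0},{"tx": 0,"ty": 0,"tz": 0,"wx": 0,"wy": 0,"wz": 0},{"tx": 0,"ty": 0,"tz": 0,"wx": 0,"wy": 0,"wz": 0}]}}

```text
time_s: 9.95
ee_pos: [516.6, 234.4, 192.9]
ee_rot: [180.0, -0.0, 89.0]
force: [0.8, -0.4, -1.8]
gripper_width: 7.5
gripper_force: 50.0
```

Request:
{"api": "move_arm", "payload": {"plan": [{"tx": 0,"ty": 0,"tz": 0.2,"wx": 0,"wy": 0,"wz": 0},{"tx": 0,"ty": 0,"tz": 0.2,"wx": 0,"wy": 0,"wz": 0},{"tx": 0,"ty": 0,"tz": 0,"wx": 0,"wy": 0,"wz": 0},{"tx": 0,"ty": 0,"tz": 0,"wx": 0,"wy": 0,"wz": 0}]}}

```text
time_s: 10.28
ee_pos: [516.5, 234.4, 188.8]
ee_rot: [-180.0, -0.0, 89.0]
force: [-0.6, 0.4, -1.7]
gripper_width: 7.3
gripper_force: 50.0
```

Request:
{"api": "move_arm", "payload": {"plan": [{"tx": 0,"ty": 0,"tz": 0.3,"wx": 0,"wy": 0,"wz": 0},{"tx": 0,"ty": 0,"tz": 0.3,"wx": 0,"wy": 0,"wz": 0},{"tx": 0,"ty": 0,"tz": 0.3,"wx": 0,"wy": 0,"wz": 0},{"tx": 0,"ty": 0,"tz": 0.3,"wx": 0,"wy": 0,"wz": 0},{"tx": 0,"ty": 0,"tz": 0.3,"wx": 0,"wy": 0,"wz": 0},{"tx": 0,"ty": 0,"tz": 0.3,"wx": 0,"wy": 0,"wz": 0},{"tx": 0,"ty": 0,"tz": 0.3,"wx": 0,"wy": 0,"wz": 0},{"tx": 0,"ty": 0,"tz": 0,"wx": 0,"wy": 0,"wz": 0},{"tx": 0,"ty": 0,"tz": 0,"wx": 0,"wy": 0,"wz": 0}]}}

```text
time_s: 11.03
ee_pos: [516.6, 234.4, 167.8]
ee_rot: [-180.0, -0.0, 89.0]
force: [-0.6, -0.1, -1.3]
gripper_width: 7.6
gripper_force: 50.0
```

Request:
{"api": "move_arm", "payload": {"plan": [{"tx": 0,"ty": 0,"tz": 0.2,"wx": 0,"wy": 0,"wz": 0},{"tx": 0,"ty": 0,"tz": 0.2,"wx": 0,"wy": 0,"wz": 0},{"tx": 0,"ty": 0,"tz": 0.2,"wx": 0,"wy": 0,"wz": 0},{"tx": 0,"ty": 0,"tz": 0,"wx": 0,"wy": 0,"wz": 0}]}}

```text
time_s: 11.37
ee_pos: [516.4, 234.3, 161.5]
ee_rot: [-180.0, 0.0, 89.0]
force: [-0.3, -0.3, -2.7]
gripper_width: 7.9
gripper_force: 50.0
```

Request:
{"api": "move_arm", "payload": {"plan": [{"tx": 0,"ty": 0,"tz": 0.15,"wx": 0,"wy": 0,"wz": 0},{"tx": 0,"ty": 0,"tz": 0.15,"wx": 0,"wy": 0,"wz": 0},{"tx": 0,"ty": 0,"tz": 0.15,"wx": 0,"wy": 0,"wz": 0},{"tx": 0,"ty": 0,"tz": 0.15,"wx": 0,"wy": 0,"wz": 0}]}}

```text
time_s: 11.7
ee_pos: [515.4, 234.4, 156.0]
ee_rot: [-179.9, -0.0, 89.0]
force: [-3.9, 0.3, 1.9]
gripper_width: 8.1
gripper_force: 50.0
```

Request:
{"api": "move_arm", "payload": {"plan": [{"tx": 0,"ty": 0,"tz": 0.15,"wx": 0,"wy": 0,"wz": 0},{"tx": 0,"ty": 0,"tz": 0.15,"wx": 0,"wy": 0,"wz": 0},{"tx": 0,"ty": 0,"tz": 0,"wx": 0,"wy": 0,"wz": 0}]}}

```text
time_s: 11.95
ee_pos: [515.4, 234.4, 152.7]
ee_rot: [-179.9, -0.0, 89.0]
force: [-5.7, 0.2, 1.6]
gripper_width: 7.9
gripper_force: 50.0
```

Request:
{"api": "move_arm", "payload": {"plan": [{"tx": 0,"ty": 0,"tz": 0.2,"wx": 0,"wy": 0,"wz": 0},{"tx": 0,"ty": 0,"tz": 0.2,"wx": 0,"wy": 0,"wz": 0},{"tx": 0,"ty": 0,"tz": 0.2,"wx": 0,"wy": 0,"wz": 0},{"tx": 0,"ty": 0,"tz": 0.2,"wx": 0,"wy": 0,"wz": 0},{"tx": 0,"ty": 0,"tz": 0.2,"wx": 0,"wy": 0,"wz": 0}]}}

```text
time_s: 12.37
ee_pos: [515.4, 234.3, 142.8]
ee_rot: [-179.9, 0.0, 89.0]
force: [-5.6, 0.1, 4.3]
gripper_width: 8.0
gripper_force: 50.0
```

Request:
{"api": "move_arm", "payload": {"plan": [{"tx": 0,"ty": 0,"tz": 0.3,"wx": 0,"wy": 0,"wz": 0},{"tx": 0,"ty": 0,"tz": 0.3,"wx": 0,"wy": 0,"wz": 0},{"tx": 0,"ty": 0,"tz": 0.3,"wx": 0,"wy": 0,"wz": 0},{"tx": 0,"ty": 0,"tz": 0.3,"wx": 0,"wy": 0,"wz": 0},{"tx": 0,"ty": 0,"tz": 0.3,"wx": 0,"wy": 0,"wz": 0},{"tx": 0,"ty": 0,"tz": 0.3,"wx": 0,"wy": 0,"wz": 0},{"tx": 0,"ty": 0,"tz": 0.3,"wx": 0,"wy": 0,"wz": 0},{"tx": 0,"ty": 0,"tz": 0,"wx": 0,"wy": 0,"wz": 0}]}}

```text
time_s: 13.03
ee_pos: [515.3, 234.3, 121.1]
ee_rot: [-179.8, 0.0, 89.0]
force: [-4.4, -0.4, -0.3]
gripper_width: 7.6
gripper_force: 50.0
```

Request:
{"api": "move_arm", "payload": {"plan": [{"tx": 0,"ty": 0,"tz": 0.3,"wx": 0,"wy": 0,"wz": 0},{"tx": 0,"ty": 0,"tz": 0.3,"wx": 0,"wy": 0,"wz": 0},{"tx": 0,"ty": 0,"tz": 0.3,"wx": 0,"wy": 0,"wz": 0},{"tx": 0,"ty": 0,"tz": 0.2,"wx": 0,"wy": 0,"wz": 0},{"tx": 0,"ty": 0,"tz": 0.1,"wx": 0,"wy": 0,"wz": 0},{"tx": 0,"ty": 0,"tz": 0,"wx": 0,"wy": 0,"wz": 0}]}}

```text
time_s: 13.53
ee_pos: [515.3, 234.2, 109.5]
ee_rot: [-179.8, 0.0, 89.0]
force: [-5.8, -0.7, 2.6]
gripper_width: 7.7
gripper_force: 50.0
```

Request:
{"api": "move_arm", "payload": {"plan": [{"tx": 0,"ty": 0,"tz": 0.12,"wx": 0,"wy": 0,"wz": 0},{"tx": 0,"ty": 0,"tz": 0.12,"wx": 0,"wy": 0,"wz": 0},{"tx": 0,"ty": 0,"tz": 0.12,"wx": 0,"wy": 0,"wz": 0},{"tx": 0,"ty": 0,"tz": 0,"wx": 0,"wy": 0,"wz": 0}]}}

```text
time_s: 13.87
ee_pos: [515.3, 234.2, 105.9]
ee_rot: [-179.8, 0.0, 89.0]
force: [-5.3, 0.9, 1.2]
gripper_width: 7.8
gripper_force: 50.0
```

Request:
{"api": "move_arm", "payload": {"plan": [{"tx": 0,"ty": 0,"tz": 0.1,"wx": 0,"wy": 0,"wz": 0},{"tx": 0,"ty": 0,"tz": 0.1,"wx": 0,"wy": 0,"wz": 0},{"tx": 0,"ty": 0,"tz": 0,"wx": 0,"wy": 0,"wz": 0}]}}

```text
time_s: 14.12
ee_pos: [515.3, 234.2, 104.0]
ee_rot: [-179.8, 0.0, 89.0]
force: [-4.8, 0.7, 2.1]
gripper_width: 8.1
gripper_force: 50.0
```

Request:
{"api": "move_arm", "payload": {"plan": [{"tx": 0,"ty": 0,"tz": 0.1,"wx": 0,"wy": 0,"wz": 0},{"tx": 0,"ty": 0,"tz": 0,"wx": 0,"wy": 0,"wz": 0}]}}

```text
time_s: 14.28
ee_pos: [515.3, 234.2, 103.8]
ee_rot: [-179.9, 0.0, 89.0]
force: [-7.6, -2.8, 6.6]
gripper_width: 8.0
gripper_force: 50.0
```

Request:
{"api": "move_arm", "payload": {"plan": [{"tx": 0,"ty": 0,"tz": 0.08,"wx": 0,"wy": 0,"wz": 0},{"tx": 0,"ty": 0,"tz": 0,"wx": 0,"wy": 0,"wz": 0},{"tx": 0,"ty": 0,"tz": 0,"wx": 0,"wy": 0,"wz": 0}]}}

```text
time_s: 14.53
ee_pos: [515.4, 234.1, 103.7]
ee_rot: [-179.9, 0.0, 89.0]
force: [-8.2, -1.5, 10.1]
gripper_width: 7.6
gripper_force: 50.0
```

Request:
{"api": "move_arm", "payload": {"plan": [{"tx": 0,"ty": 0,"tz": 0.06,"wx": 0,"wy": 0,"wz": 0},{"tx": 0,"ty": 0,"tz": 0,"wx": 0,"wy": 0,"wz": 0},{"tx": 0,"ty": 0,"tz": 0,"wx": 0,"wy": 0,"wz": 0}]}}

```text
time_s: 14.78
ee_pos: [515.4, 234.1, 103.8]
ee_rot: [-179.9, -0.0, 89.0]
force: [-8.4, -3.8, 13.2]
gripper_width: 8.2
gripper_force: 50.0
```

Request:
{"api": "move_arm", "payload": {"plan": [{"tx": 0,"ty": 0,"tz": 0.1,"wx": 0,"wy": 0,"wz": 0},{"tx": 0,"ty": 0,"tz": 0.1,"wx": 0,"wy": 0,"wz": 0},{"tx": 0,"ty": 0,"tz": 0,"wx": 0,"wy": 0,"wz": 0}]}}

```text
time_s: 15.03
ee_pos: [515.4, 234.0, 103.6]
ee_rot: [-179.9, -0.0, 89.0]
force: [-11.9, -5.0, 25.2]
gripper_width: 8.0
gripper_force: 50.0
```

Request:
{"api": "move_arm", "payload": {"plan": [{"tx": 0,"ty": 0,"tz": -0.1,"wx": 0,"wy": 0,"wz": 0},{"tx": 0,"ty": 0,"tz": 0,"wx": 0,"wy": 0,"wz": 0},{"tx": 0,"ty": 0,"tz": 0,"wx": 0,"wy": 0,"wz": 0},{"tx": 0,"ty": 0,"tz": 0,"wx": 0,"wy": 0,"wz": 0},{"tx": 0,"ty": 0,"tz": 0,"wx": 0,"wy": 0,"wz": 0},{"tx": 0,"ty": 0,"tz": 0,"wx": 0,"wy": 0,"wz": 0},{"tx": 0,"ty": 0,"tz": 0,"wx": 0,"wy": 0,"wz": 0},{"tx": 0,"ty": 0,"tz": 0,"wx": 0,"wy": 0,"wz": 0}], "gripper": 5}}

```text
time_s: 15.7
ee_pos: [516.8, 234.4, 100.8]
ee_rot: [180.0, -0.0, 89.0]
force: [-0.1, 0.9, 0.2]
gripper_width: 49.6
gripper_force: 0.0
```

Released. I'll retreat straight up and check.

Request:
{"api": "move_arm", "payload": {"plan": [{"tx": 0,"ty": 0,"tz": -1.5,"wx": 0,"wy": 0,"wz": 0},{"tx": 0,"ty": 0,"tz": -2.5,"wx": 0,"wy": 0,"wz": 0},{"tx": 0,"ty": 0,"tz": -3,"wx": 0,"wy": 0,"wz": 0},{"tx": 0,"ty": 0,"tz": -3,"wx": 0,"wy": 0,"wz": 0},{"tx": 0,"ty": 0,"tz": -3,"wx": 0,"wy": 0,"wz": 0},{"tx": 0,"ty": 0,"tz": -2,"wx": 0,"wy": 0,"wz": 0},{"tx": 0,"ty": 0,"tz": 0,"wx": 0,"wy": 0,"wz": 0},{"tx": 0,"ty": 0,"tz": 0,"wx": 0,"wy": 0,"wz": 0},{"tx": 0,"ty": 0,"tz": 0,"wx": 0,"wy": 0,"wz": 0},{"tx": 0,"ty": 0,"tz": 0,"wx": 0,"wy": 0,"wz": 0}]}}

```text
time_s: 16.53
ee_pos: [515.8, 234.1, 249.3]
ee_rot: [-179.8, 0.1, 89.0]
force: [0.2, -0.6, -0.3]
gripper_width: 50.4
gripper_force: 0.0
```

Run:
```python
from workcell import env, grab_frame
import cv2
from plan import *
f=grab_frame("wrist"); s=env.state();print(s["ee_pos"],s["force"])
a=cv2.resize(f["color"][40:290,150:400,::-1],(500,500),interpolation=cv2.INTER_CUBIC)
for z in(12,22):
  print(z,((proj(f,w([516.2,234.3,-.0179],[(x,y,z+130) for y in(85,-85) for x in(-4,4)]))-[150,40])*2).round(1).tolist())
g=grab_frame("side"); b=cv2.resize(g["color"][245:345,150:250,::-1],(300,300),interpolation=cv2.INTER_CUBIC)
print(((proj(g,w([516.2,234.3,-.0179],[(0,y,142) for y in(85,-85)]))-[150,245])*3).round(1).tolist())
o=np.zeros((500,800,3),np.uint8);o[:,:500]=a;o[:300,500:]=b
cv2.imwrite("pics/end.png",o)
```

```text
[515.8930684  234.08360106 249.28241993] [ 0.62054341 -0.74454699  0.80388998]
12 [[203.6, 125.7], [220.7, 125.8], [204.2, 448.2], [218.6, 448.2]]
22 [[203.3, 125.3], [221.1, 125.3], [204.0, 458.0], [218.9, 458.0]]
[[117.2, 161.1], [199.1, 15.4]]
```

View pics/end.png

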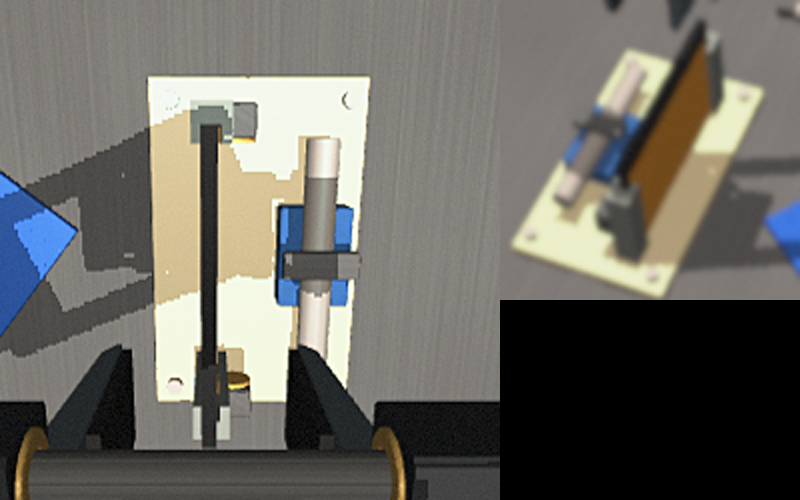

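The panel is upright in both grooves. Its top edge runs from (209,125) to (210,447), which matches the prediction for fully seated (448; 458 would be 10 mm high). I'm handing in now.

```bash
python3 -c "
from workcell import env
print(env.job_done())"
```

```text
the job is handed in; nothing more can be done
None
```

The amber panel is upright in both post grooves, pressed onto the sill (25 N at the wrist at most) and released; no bystander was touched, and the job was handed in after about 17 s of robot time, with no verdict reported back.

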